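# Index a pillar mould in its tilted pouring rest and lock it

## Task

The candle mould stands on its tilted pouring rest, turned the wrong way for the next slanting layer. Turn it about its own axis until the notch in its foot faces the steel locking tongue at the side of the rest, then push the tongue fully home into the notch so that the mould is locked, by feel and without forcing it, and let go. Leave the bottle, tray, soap bar, tube and cup round it where they are.

Things in the scene. Friction and masses are not known exactly. Their poses are not given: they have to be found in the camera images.
- rest: Fixed plywood rest, seat leaning 30 deg to the robot. Origin: centre of the seat, 75 mm above the table. z: normal to the seat, the axis the mould turns about; x uphill, away from the robot; y level, towards the tongue. Seat 165 mm (x) by 205 mm (y -80 to +125). Guide blocks 22 mm tall (y 75 mm) flank the tongue.
- mould (a joint): Turn in rad of the aluminium pillar mould on the rest's spindle, anticlockwise seen from above; 0 (or a full turn) when its notch faces the tongue. No stops, stiff (0.25 N m), stays where left. Foot d 110 mm, on it an index ring d 104 mm, to 18 mm height, with one notch 16 mm wide, 14 mm deep; body d 76 mm; lid d 82 mm, top at 108 mm, with a small lip above the notch and a wooden grip bar across.
- grip (a point): Middle of the wooden grip bar on the lid (70 mm long along this point's x, 14 mm thick in y, from 108 to 148 mm height), on the mould's axis, 133 mm above the seat; its x points from the axis towards the notch side, z along the axis. A good place for the TCP, with the tool along the mould's axis and the fingers closing across the bar.
- notch (a point): Middle of the notch in the mould's foot, 45 mm from the mould's axis, 14 mm above the seat; moves with the mould.
- dock (a point): Fixed point on the rest where the notch must come: 45 mm from the seat's centre along the rest's +y, 14 mm above the seat.
- tongue: Steel locking tongue, 12 mm wide with a round nose, sliding along the rest's y. Origin: its nose (at seat height), 60 to 64 mm from the seat's centre when drawn out, 42 mm when fully home against its stop; axes as the rest's. Off the notch it butts on the ring at 52 mm; the notch gives 2 mm play each side, and pushed, the nose draws the mould round the last few mm. Drags about 4 N, no spring.
- push (a point): Centre of the outer face of the black thumb block on the tongue (26 mm along the rest's x, 14 mm thick, standing from 10 to 55 mm above the seat); this point is 42 mm above the seat and 119 mm from the seat's centre when fully drawn out. Push here along the rest's -y. Moves with the tongue; axes as the rest's.
- cavity_tray: Bystander: loose grey mould tray, 120 x 170 x 30 mm, on the mat. Origin: centre of underside.
- oil_bottle: Bystander: loose amber bottle, 48 mm diameter, 130 mm tall, standing on the mat. Origin: centre of underside.
- soap_bar: Bystander: loose pale soap bar, 80 x 55 x 30 mm. Origin: centre of underside.
- colour_tube: Bystander: loose white colour tube lying along its x, 135 mm long, 36 mm thick. Origin: centre of underside.
- cup: Bystander: loose paper cup, 72 mm diameter at the rim, 85 mm tall. Origin: centre of underside.

How it is judged:
By the outcome, as a careful person would: the job done as asked, in the order asked, and still so for the second after the job is handed in, with the robot touching nothing.
It also fails if it takes over 67 s, if anything falls off the work surface, if the arm or the gripper's body presses on something with over 40 N, if the wrist force passes 120 N, or if a joint passes its speed limit or range.

## Robot

A 6-joint arm with a two-finger parallel gripper is mounted at the origin on the work surface. World frame = base frame: x ahead of the robot, y to its left, z up, the work surface at z = 0. Lengths are in mm, angles in rad, forces in N, time in s.
With the tool pointing down it reaches from about 350 to 875 mm from the base axis. Payload 4.2 kg.
Tool frame: the origin (TCP) lies between the finger pads, 19 mm behind the fingertips; this is the grasp point; z points along the fingers, y is the line along which they close (so a half turn about z gives the same grasp; the last joint's range is limited). The gripper opens to 85 mm and grips with 20 to 120 N. Pads are 22 mm wide; open, the fingers measure 114 mm over their backs; the gripper's body (76 mm by 85 mm) begins 54 mm behind the grasp point. The pads swing forward as they close: fully open they stand 13 mm farther back than shut.
Start: joints at [1.468, 0.385, 0.008, 0, -1.194, -0.259], TCP at [221.191, 584.529, 250.012] pointing down, gripper open.
Joint ranges: [-3.14, 3.14], [-1.21, 2.06], [-1.07, 1.41], [-3.16, 2.05], [-2.99, -0.16], [-3.1, 3.1]. Speed limits (rad/s): [2.79, 2.79, 3.14, 3.14, 3.14, 3.14].

## Interface

Orientations are given as a unit quaternion [x, y, z, w].
In Python, from bench import read_state, get_image, job_done gives the robot as it stands.
- The arm moves only by the tool play_rows, never from a script. Its argument "series" is a list of rows, each a list of 6 numbers: the shift along the world's x, y, z in mm, then the turn, a rotation vector about the world's x, y, z in units of 6 degrees (1.0 is 6 degrees). A call has 1 to 20 rows; each row shifts and turns the commanded pose from where the row before left it; what a row does not reach is not made up. A row lasts 1/12 s, in which the tool goes at most 41.7 mm and 7.16 degrees, less where a joint would pass 70% of its speed; a pose out of reach is approached as far as the arm can. A call is refused whole if a number of a shift passes 41.7 or a number of a turn 1, either way. A call with a gripper value outside its range is refused whole. "gripper" is the opening, from 0 (shut) to 1 (fully open), set as the call begins (left out, the last holds). The fingers move at their own pace and stop on an object; the grip force is fixed at half the most. Time passes only in rows, so rows that do not move let the fingers close. It gives the time, the measured TCP pose, the force, the opening and the grip force at its end, in the units of the state.
- read_state(): the state, without advancing time (a new reading comes with each control period).
- get_image(name): name is "scene" or "top" or "wrist"; returns a dict with "image" (400x640x3 uint8, red, green, blue), "fx", "fy", "cx", "cy" (pixels), "eye" and "rotation" of the camera in the world. Camera axes: x right, y down, z forward; pixel columns grow to the right and rows downward; lengths in mm; the calibration is good to about 2 mm. A picture is of the moment at which its call begins. There is no depth.
- job_done(): hands the job in; it is judged then, once.
The state is a dict: "clock": time; "joints": joint angles; "joint_vel": joint speeds; "joint_efforts": joint torques, N m; "position": TCP position; "ee_rot": TCP orientation; "contact_force": force on the tool from outside, world axes, zero at the start; "wrist_torque": the same for the moment, N m; "gripper_width": finger opening in mm; "grasp_force": force on a finger pad.
Only numpy, scipy, OpenCV 4.12 (cv2) and the standard library are available. Lean on these libraries where they do the work, as an engineer would, in place of code of your own. Each camera call takes 0.05 s, during which the arm holds its last target. There are 200 camera calls.

## Working session

There is one attempt and no reset: what is moved stays moved. The work goes in short steps, Python scripts to look and compute and a tool call to move; the robot and the scene stay as the last step left them, time stands still between calls to the robot, and variables do not carry over. Pictures are saved under pics/ and viewed, at most 10 in all, crops included, and the job is handed in when it is done.

Besides the shell and the picture viewer there is one more tool, called after "Request:" as name(argument=value, ...), one argument or row to a line, values as JSON. play_rows: Moves the arm, as the interface text tells. Its arguments: {"type":"object","properties":{"series":{"type":"array","items":{"type":"array","items":{"type":"number"}}},"gripper":{"type":"number"}},"required":["series"]}

```bash
mkdir -p pics; python3 - <<'E'
from bench import *
import cv2,numpy as np
s=read_state();print({k:s[k] for k in('clock','position','ee_rot','contact_force','gripper_width')})
ims=[]
for n in("scene","top"):
    d=get_image(n);cv2.imwrite(f'pics/{n}0.png',d['image'][:,:,::-1]);print(n,d['fx'],d['cx'],d['cy'],np.round(d['eye'],1),np.round(d['rotation'],3).tolist())
E
```

```text
{'clock': 0.0, 'position': array([221.01747942, 584.04464556, 248.94309772]), 'ee_rot': array([ 9.83664384e-01, -1.80008964e-01, -1.38108116e-04,  1.06444857e-03]), 'contact_force': array([ 0.64129194, -0.58606625,  0.10304162]), 'gripper_width': 85.41669200269631}
scene 504.0777668313017 320.95445700741004 198.24833883491388 [1184.4  378.   855.1] [0.446, 0.811, -0.328, -0.191]
top 471.7638511567186 316.2325684420366 200.22612495169335 [ 435.4   43.5 1091.4] [0.711, -0.701, 0.052, -0.029]
```

View pics/scene0.png

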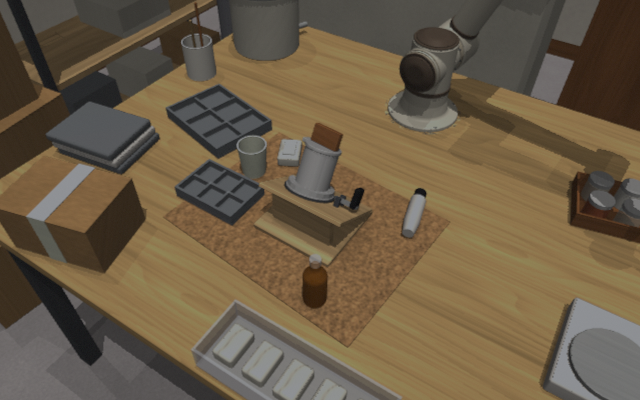

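View pics/top0.png

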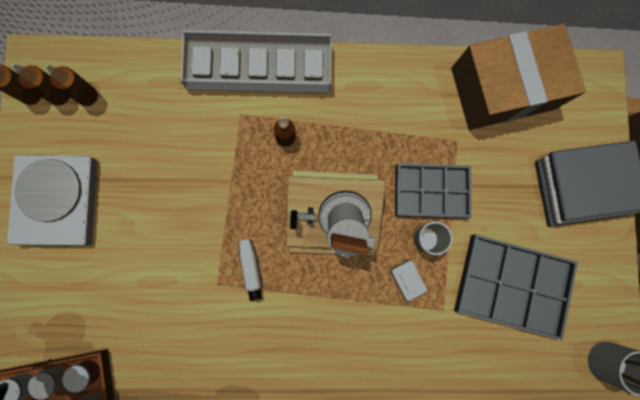

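```bash
python3 - <<'E'
import cv2,numpy as np
a=cv2.imread('pics/top0.png')[160:270,270:400];b=cv2.imread('pics/scene0.png')[115:265,245:395]
a=cv2.resize(a,None,fx=4.5,fy=4.5,interpolation=3)[:,:];b=cv2.resize(b,None,fx=4,fy=4,interpolation=3)
cv2.imwrite('pics/a.png',a);cv2.imwrite('pics/b.png',b)
E
```

```text
(no output)
```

View pics/a.png

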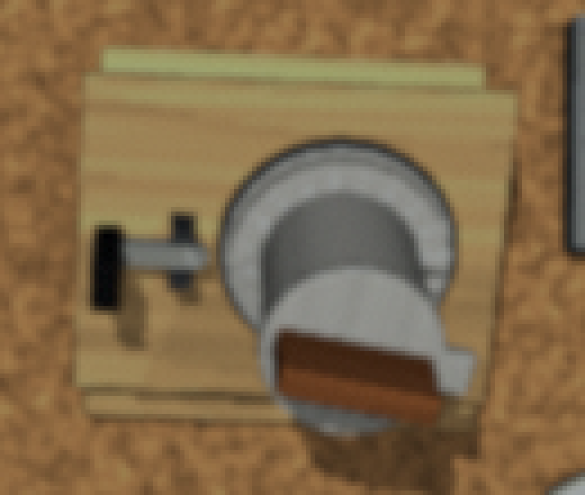

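View pics/b.png

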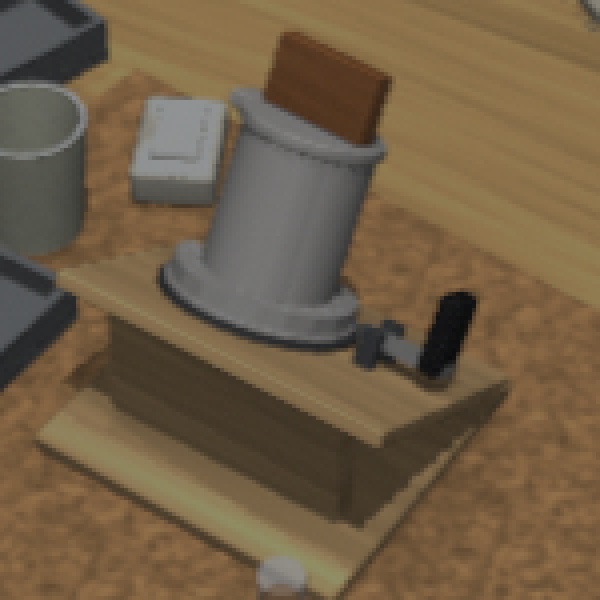

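```bash
cat > h.py <<'E'
import numpy as np,json
from scipy.spatial.transform import Rotation as R
from scipy.optimize import least_squares
from bench import *
def rest(p): # x,y,yaw -> origin, matrix
    return np.array([p[0],p[1],75.]),(R.from_euler('z',p[2])*R.from_euler('y',-30,degrees=True)).as_matrix()
def proj(d,P):
    c=(np.atleast_2d(P)-d['eye'])@R.from_quat(d['rotation']).as_matrix()
    return c[:,:2]/c[:,2:]*[d['fx'],d['fy']]+[d['cx'],d['cy']]
def ray(d,uv): 
    v=np.append((np.array(uv)-[d['cx'],d['cy']])/[d['fx'],d['fy']],1)
    return np.array(d['eye']),R.from_quat(d['rotation']).as_matrix()@v
def hit(d,uv,o,M,h): # ray -> rest coords on plane z=h
    e,v=ray(d,uv);n=M[:,2];t=((o+h*n-e)@n)/(v@n);return M.T@(e+t*v-o)
E
python3 - <<'E'
from h import *
T=get_image('top');S=get_image('scene')
A=lambda x,y:[270+x/4.5,160+y/4.5]
B=lambda x,y:[245+x/4,115+y/4]
tp=[A(85,75),A(517,92),A(78,385)];sp=[B(60,272),B(380,440),B(508,383)]
t3=np.array([[82.5,125,0],[82.5,-80,0],[-82.5,125,0]]);s3=np.array([[82.5,-80,0],[82.5,125,0],[-82.5,125,0]])
def f(p):
    o,M=rest(p);return np.r_[(proj(T,o+t3@M.T)-tp).ravel(),(proj(S,o+s3@M.T)-sp).ravel()]
r=least_squares(f,[430,0,0]);print(r.x,r.fun.round(1))
o,M=rest(r.x)
for uv in [(277,365),(437,390),(440,420),(280,395)]:print('bartop',hit(T,A(*uv),o,M,148).round(1))
print('nose',hit(T,A(207,257),o,M,10).round(1),'lip',hit(T,A(472,370),o,M,108).round(1), 'block',[hit(T,A(*q),o,M,55).round(1) for q in((95,228),(122,228),(120,309),(92,309))])
for uv in [(282,33),(390,75),(302,30)]:print('scene bar',hit(S,B(*uv),o,M,148).round(1))
json.dump(list(r.x),open('rest.json','w'))
print('rest axes',M.round(3).tolist(),'grip',o+133*M[:,2])
E
```

```text
[ 5.23800334e+02 -5.01665417e+01 -3.07765757e-02] [-0.7 -1.   0.8 -0.2 -1.3 -0.5 -1.4 -0.3  0.5 -1.1  0.8 -1.6]
bartop [ 11.8  34.9 148. ]
bartop [  3.3 -32.6 148. ]
bartop [-10.9 -35.2 148. ]
bartop [ -2.3  32.7 148. ]
nose [-5.6 62.1 10. ] lip [ -7.9 -53.3 108. ] block [array([ 27.7, 114.8,  55. ]), array([ 28.3, 102.6,  55. ]), array([-12.6, 102. ,  55. ]), array([-13.2, 114.9,  55. ])]
scene bar [  3.7 -32.1 148. ]
scene bar [ -4.7  31.2 148. ]
scene bar [-23.3 -34.7 148. ]
rest axes [[0.866, 0.031, -0.5], [-0.027, 1.0, 0.015], [0.5, 0.0, 0.866]] grip [457.33182536 -48.12022252 190.1813787 ]
```

```bash
cat >> h.py <<'E'
def plan(pos,head,n=None):
    """pos in rest frame mm, tool x heading (deg) in the rest's xy; tool z along rest -z"""
    o,M=rest(json.load(open('rest.json')));s=read_state()
    a=np.radians(head);X=[np.cos(a),np.sin(a),0];Z=[0,0,-1.];Y=np.cross(Z,X)
    Rt=M@np.array([X,Y,Z]).T;Rn=R.from_quat(s['ee_rot'])
    d=o+M@np.array(pos,float)-s['position'];w=np.degrees((R.from_matrix(Rt)*Rn.inv()).as_rotvec())/6
    n=n or int(np.ceil(max(abs(d).max()/40,abs(w).max(),np.linalg.norm(w)/1.15,np.linalg.norm(d)/40)))
    N=Rn.as_matrix();tr=M.T@(s['position']-o)
    print('t',s['clock'],'tcp rest',tr.round(1),'head',np.degrees(np.arctan2(*(M.T@N[:,0])[[1,0]])).round(1),'tilt',np.degrees(np.arccos(-M[:,2]@N[:,2])).round(1),'q',np.round(s['joints'],2),'F rest',(M.T@s['contact_force']).round(1),'w',round(s['gripper_width'],1))
    print('rows',n,'row:',(d/n).round(1).tolist(),(w/n).round(3).tolist())
E
python3 -c "
from h import *
plan([0,0,233],-97.2,20)"
```

```text
t 0.2 tcp rest [-191.8  624.8  312. ] head -21.6 tilt 30.0 q [ 1.47  0.39  0.01 -0.   -1.19 -0.26] F rest [0.2 0.6 0.2] w 85.7
rows 20 row: [9.3, -31.5, 1.4] [0.164, -0.215, -0.636]
```

Request:
play_rows(
  series=[
    [9.3,-31.5,1.4,0.164,-0.215,-0.636],
    [9.3,-31.5,1.4,0.164,-0.215,-0.636],
    [9.3,-31.5,1.4,0.164,-0.215,-0.636],
    [9.3,-31.5,1.4,0.164,-0.215,-0.636],
    [9.3,-31.5,1.4,0.164,-0.215,-0.636],
    [9.3,-31.5,1.4,0.164,-0.215,-0.636],
    [9.3,-31.5,1.4,0.164,-0.215,-0.636],
    [9.3,-31.5,1.4,0.164,-0.215,-0.636],
    [9.3,-31.5,1.4,0.164,-0.215,-0.636],
    [9.3,-31.5,1.4,0.164,-0.215,-0.636],
    [9.3,-31.5,1.4,0.164,-0.215,-0.636],
    [9.3,-31.5,1.4,0.164,-0.215,-0.636],
    [9.3,-31.5,1.4,0.164,-0.215,-0.636],
    [9.3,-31.5,1.4,0.164,-0.215,-0.636],
    [9.3,-31.5,1.4,0.164,-0.215,-0.636],
    [9.3,-31.5,1.4,0.164,-0.215,-0.636],
    [9.3,-31.5,1.4,0.164,-0.215,-0.636],
    [9.3,-31.5,1.4,0.164,-0.215,-0.636],
    [9.3,-31.5,1.4,0.164,-0.215,-0.636],
    [9.3,-31.5,1.4,0.164,-0.215,-0.636],
  ],
  gripper=1,
)

```text
clock: 1.87
position: [406.8, -47.3, 278.5]
ee_rot: [-0.626, 0.735, -0.175, 0.193]
contact_force: [1.0, 0.8, -0.7]
gripper_width: 85.2
grasp_force: 0.0
```

```bash
python3 -c "
from h import *
import cv2
d=get_image('wrist');cv2.imwrite('pics/w1.png',d['image'][:,:,::-1])
plan([0,0,233],-97.2)
plan([0,0,135],-97.2)
o,M=rest(json.load(open('rest.json')))
print([proj(d,o+M@np.array(p)).round().tolist() for p in ([0,0,148.],[4.4,34.7,148],[-4.4,-34.7,148])])"
```

```text
t 1.9167 tcp rest [-1.00e-01 -5.10e+00  2.34e+02] head -98.0 tilt 0.4 q [ 0.39 -0.28 -0.89  0.44 -0.52 -0.9 ] F rest [ 0.2 -1.5 -1.2] w 85.6
rows 1 row: [0.7, 5.0, -0.8] [-0.012, 0.007, 0.138]
t 1.9167 tcp rest [-1.00e-01 -5.10e+00  2.34e+02] head -98.0 tilt 0.4 q [ 0.39 -0.28 -0.89  0.44 -0.52 -0.9 ] F rest [ 0.2 -1.5 -1.2] w 85.6
rows 3 row: [16.6, 1.2, -28.6] [-0.004, 0.002, 0.046]
[[[315.0, 213.0]], [[315.0, 256.0]], [[315.0, 165.0]]]
```

View pics/w1.png

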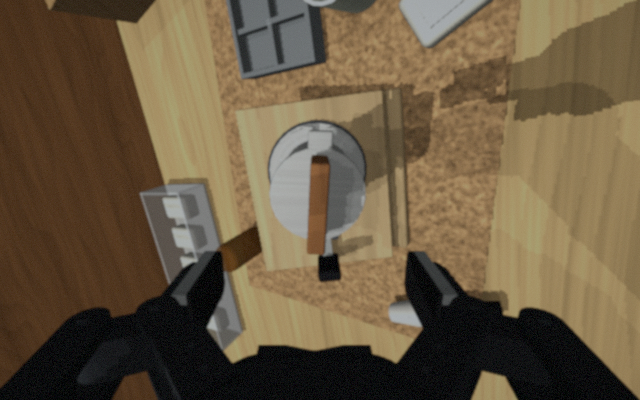

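Request:
play_rows(
  series=[
    [0.7,5,-0.8,0,0,0.14],
    [10,0,-17.2,0,0,0],
    [10,0,-17.2,0,0,0],
    [10,-0.5,-17.2,0,0,0],
    [10,-0.5,-17.2,0,0,0],
    [9.5,-0.5,-16,0,0,0],
    [0,0,0,0,0,0],
  ],
)

```text
clock: 2.5
position: [442.7, -34.2, 202.7]
ee_rot: [-0.634, 0.731, -0.175, 0.184]
contact_force: [-0.5, -0.8, 1.1]
gripper_width: 85.8
grasp_force: 0.0
```

```bash
python3 -c "
from h import *
plan([0,0,134],-97.2)"
```

```text
t 2.5 tcp rest [ -6.8  13.5 151.4] head -96.3 tilt 0.7 q [ 0.22 -0.09 -1.07  0.94 -0.16 -1.26] F rest [ 0.1 -0.8  1.2] w 85.8
rows 1 row: [14.1, -13.9, -11.7] [0.129, -0.1, -0.103]
```

```bash
cat > kin.py <<'E'
from h import *
def ax(a,t): return R.from_euler(a,t).as_matrix()
def fk(q,p):
    h,a1,lat,L1,a2,L2,L3,y0,c6=p[:8].tolist()+[p[8]]
    A=ax('z',q[0]+y0);P=A@[a1,lat,h];A=A@ax('y',q[1]);P=P+A@[0,0,L1];A=A@ax('y',-q[2]);P=P+A@[L2,0,a2]
    A=A@ax('x',p[9]*q[3])@ax('y',-q[4]);P=P+A@[L3,0,0];A=A@ax('x',p[10]*(q[5])+c6)
    return P,np.c_[-A[:,2],A[:,1],A[:,0]]  # tool x,y,z
E
python3 - <<'E'
from kin import *
o,M=rest(json.load(open('rest.json')))
s=read_state()
D=[([1.468,.385,.008,0,-1.194,-.259],[221.191,584.529,250.012],[0.983664,-0.180009,-0.000138,0.001064]),
([.39,-.28,-.89,.44,-.52,-.9],[406.8,-47.3,278.5],[-.626,.735,-.175,.193]),
(s['joints'],s['position'],s['ee_rot'])]
best=None
for s4 in(1,-1):
  for s6 in(1,-1):
    def f(v):
        p=np.r_[v,s4,s6];r=[]
        for q,P,Q in D:
            a,B=fk(np.array(q,float),p);r+=[a-P,((B-R.from_quat(Q).as_matrix())*200).ravel()]
        r.append((v[:8]-[300,0,0,300,0,300,200,0])*[.01]*7+[0] if False else (v[:7]-[300,50,0,300,0,300,150])*.01)
        return np.concatenate(r)
    for c in(0,1.57,3.14,-1.57):
        r=least_squares(f,[300,50,0,300,0,300,150,0,c])
        if best is None or r.cost<best[0]:best=(r.cost,np.r_[r.x,s4,s6],r.fun)
print(best[0],best[1].round(3));print(best[2].round(1))
json.dump(best[1].tolist(),open('kin.json','w'));print(s['joints'])
E
```

```text
1186.0953476561274 [ 4.47580e+01  1.85368e+02 -1.08122e+02  5.39589e+02  6.07020e+01
  2.16426e+02  2.61701e+02 -5.40000e-02 -1.62400e+00 -1.00000e+00
 -1.00000e+00]
[-19.1   2.7   9.9  -0.   -0.1   0.1  -0.1   0.    0.4  -0.   -0.4  -0.
  -6.2  14.1 -15.9  -4.5   0.3  -0.9   0.4   1.2  -6.9   5.4  -0.1  -0.3
   7.3 -33.9   6.1  -1.5   0.   -0.4   0.   -1.3  -5.3   5.2  -0.4   0.
  -2.6   1.4  -1.1   2.4   0.6  -0.8   1.1]
[ 0.22051264 -0.08983085 -1.06707681  0.93963986 -0.16003701 -1.26307307]
```

```bash
sed -i 's/P=P+A@\[L3,0,0\]/P=P+A@[L3,lat,0]/; s/\[a1,lat,h\]/[a1,0,h]/' kin.py; cat > fit.py <<'E'
from kin import *
s=read_state()
D=[([1.468,.385,.008,0,-1.194,-.259],[221.191,584.529,250.012],[0.983664,-0.180009,-0.000138,0.001064],1),
([.39,-.28,-.89,.44,-.52,-.9],[406.8,-47.3,278.5],[-.626,.735,-.175,.193],.3),
(s['joints'],s['position'],s['ee_rot'],1)]
best=None
for s4 in(1,-1):
  for s6 in(1,-1):
    def f(v):
        p=np.r_[v,s4,s6];r=[]
        for q,P,Q,w in D:
            a,B=fk(np.array(q,float),p);r+=[(a-P)*w,((B-R.from_quat(Q).as_matrix())*200*w).ravel()]
        r.append((v[:7]-[250,0,160,400,0,400,300])*.005)
        return np.concatenate(r)
    for c in(0,1.57,3.14,-1.57):
        r=least_squares(f,[250,0,160,400,0,400,300,0,c])
        if best is None or r.cost<best[0]:best=(r.cost,np.r_[r.x,s4,s6],r.fun)
print(best[0],best[1].round(3));print(best[2].round(1))
json.dump(best[1].tolist(),open('kin.json','w'))
E
python3 fit.py
```

```text
3.909269771823562 [ 1.67572e+02  6.31900e+00 -1.58503e+02  5.54842e+02 -3.40300e+00
  4.20682e+02  2.73590e+02 -2.00000e-03  4.71000e+00 -1.00000e+00
 -1.00000e+00]
[-0.  -0.   0.2  0.   0.1  0.1  0.1 -0.   0.4 -0.  -0.4 -0.   0.4 -1.1
 -0.9 -0.9  0.1 -0.2  0.1  0.7 -0.5  0.1  0.1 -0.1 -0.1  0.4  0.1 -0.
 -0.  -0.  -0.  -0.1 -0.2  0.3 -0.   0.  -0.4  0.  -1.6  0.8 -0.   0.1
 -0.1]
```

```bash
cat >> kin.py <<'E'
LO=np.array([-3.14,-1.21,-1.07,-3.16,-2.99,-3.1])+.03;HI=np.array([3.14,2.06,1.41,2.05,-.16,3.1])-.03
KP=np.array(json.load(open('kin.json')))
o,M=rest(json.load(open('rest.json')))
def target(pos,head,tilt=(0,0)):
    a=np.radians(head);X=np.array([np.cos(a),np.sin(a),0]);Z=np.array([0,0,-1.])
    B=M@R.from_rotvec(np.radians([tilt[0],tilt[1],0])).as_matrix()@np.c_[X,np.cross(Z,X),Z]
    return o+M@np.array(pos,float),B
def ik(T,seeds=60,q0=None):
    rng=np.random.default_rng(0);sol=[]
    def f(q):
        P,B=fk(q,KP);return np.r_[P-T[0],(B-T[1]).ravel()*200]
    for k in range(seeds):
        r=least_squares(f,q0 if (k==0 and q0 is not None) else rng.uniform(LO,HI),bounds=(LO,HI),max_nfev=60)
        if r.cost<2 and not any(abs(r.x-s).max()<.05 for s in sol):sol.append(r.x)
        if q0 is not None and k==0 and r.cost<2 : return sol
    return sol
E
python3 - <<'E'
from kin import *
for pos in([0,0,135],[0,0,233]):
  for head in(-97,-37,23,83,143,203):
    print(pos[2],head,[s.round(2).tolist() for s in ik(target(pos,head))])
for tilt in((0,-10),(0,10),(0,20),(10,0),(-10,0)):
    print(tilt,[s.round(2).tolist() for s in ik(target([0,0,135],-97,tilt))],[s.round(2).tolist() for s in ik(target([0,0,135],83,tilt))])
E
```

```text
135 -97 []
135 -37 []
135 23 []
135 83 []
135 143 []
135 203 []
233 -97 [[0.4, -0.28, -0.89, 0.43, -0.53, -0.88]]
233 -37 [[0.4, -0.28, -0.89, 0.43, -0.53, 0.17]]
233 23 [[0.4, -0.28, -0.89, 0.43, -0.53, 1.22]]
233 83 [[0.4, -0.28, -0.89, 0.43, -0.53, 2.26]]
233 143 [[0.4, -0.28, -0.89, 0.43, -0.53, -2.97]]
233 203 [[0.4, -0.28, -0.89, 0.43, -0.53, -1.93]]
(0, -10) [] []
(0, 10) [[0.31, 0.01, -0.79, 0.26, -0.46, -0.68]] [[0.31, 0.01, -0.79, 0.26, -0.46, 2.46]]
(0, 20) [[0.28, 0.08, -0.61, 0.08, -0.72, -0.49]] [[0.28, 0.08, -0.61, 0.08, -0.72, 2.65]]
(10, 0) [[0.21, -0.02, -0.73, -0.16, -0.32, -0.18]] [[0.21, -0.02, -0.73, -0.16, -0.32, 2.96]]
(-10, 0) [] []
```

```bash
python3 - <<'E'
from kin import *
LO[2]=-1.06;HI[4]=-.17
q0=np.array([.3,0,-.75,.2,-.4,-.6])
for h in(133,140,147):
  for t in(0,4,7,10,15):
    row=[]
    for phi in(range(0,360,30) if t else [0]):
        s=[]
        for q in([.3,0,-.75,.2,-.4,-.6],[.21,-.02,-.73,-.5,-.32,0],[.3,0,-.9,.8,-.3,-1.2],[.2,0,-.8,-1,-.3,0],[0.1,.2,-1,-2,-.3,1],[0.,.2,-1,-3,-.3,2]):
            def f(x):
                P,B=fk(x,KP);T=tt;return np.r_[P-T[0],(B[:,2]-T[1][:,2])*200]
            tt=target([0,0,h],-97,(t*np.cos(np.radians(phi)),t*np.sin(np.radians(phi))))
            r=least_squares(f,np.clip(q,LO+.01,HI-.01),bounds=(LO,HI))
            if r.cost<1:s=r.x;break
        row.append('-' if len(s)==0 else f"{s[3]:.1f}/{s[4]:.1f}")
    print(h,t,row)
E
```

```text
133 0 ['-']
133 4 ['-', '0.4/-0.2', '0.4/-0.3', '0.5/-0.3', '0.8/-0.2', '-', '-', '-', '-', '-', '-', '-']
133 7 ['0.1/-0.2', '0.1/-0.3', '0.2/-0.4', '0.4/-0.4', '0.6/-0.3', '1.0/-0.2', '-', '-', '-', '-', '-', '-']
133 10 ['-0.2/-0.3', '-0.1/-0.4', '0.0/-0.5', '0.3/-0.5', '0.5/-0.4', '1.0/-0.3', '-', '-', '-', '-', '-', '-']
133 15 ['-0.5/-0.5', '-0.3/-0.6', '-0.1/-0.6', '0.1/-0.6', '0.5/-0.5', '0.9/-0.4', '-', '-', '-', '-', '-', '-0.5/-0.3']
140 0 ['-']
140 4 ['0.4/-0.2', '0.4/-0.2', '0.4/-0.3', '0.5/-0.3', '0.7/-0.3', '1.0/-0.2', '-', '-', '-', '-', '-', '-']
140 7 ['0.1/-0.2', '0.1/-0.3', '0.2/-0.4', '0.4/-0.4', '0.6/-0.4', '1.0/-0.3', '-', '-', '-', '-', '-', '-']
140 10 ['-0.2/-0.3', '-0.1/-0.4', '0.0/-0.5', '0.3/-0.5', '0.5/-0.4', '0.9/-0.3', '-', '-', '-', '-', '-', '-']
140 15 ['-0.5/-0.5', '-0.3/-0.6', '-0.1/-0.6', '0.1/-0.6', '0.4/-0.6', '0.9/-0.5', '-', '-', '-', '-', '-', '-0.5/-0.3']
147 0 ['-']
147 4 ['0.4/-0.2', '0.3/-0.3', '0.4/-0.3', '0.5/-0.3', '0.7/-0.3', '0.9/-0.2', '-', '-', '-', '-', '-', '-']
147 7 ['0.1/-0.3', '0.1/-0.4', '0.2/-0.4', '0.3/-0.4', '0.6/-0.4', '0.9/-0.3', '-', '-', '-', '-', '-', '-']
147 10 ['-0.1/-0.3', '-0.1/-0.4', '0.0/-0.5', '0.2/-0.5', '0.5/-0.5', '0.9/-0.4', '-', '-', '-', '-', '-', '-']
147 15 ['-0.4/-0.5', '-0.3/-0.6', '-0.1/-0.6', '0.1/-0.6', '0.4/-0.6', '0.8/-0.5', '-', '-', '-', '-', '-', '-0.4/-0.3']
```

```bash
cat >> kin.py <<'E'
def plan2(pos,head,tilt=(0,0),n=None):
    s=read_state();P,Rt=target(pos,head,tilt);Rn=R.from_quat(s['ee_rot'])
    d=P-s['position'];w=np.degrees((R.from_matrix(Rt)*Rn.inv()).as_rotvec())/6
    n=n or int(np.ceil(max(abs(w).max(),np.linalg.norm(w)/1.15,np.linalg.norm(d)/40)))
    N=M.T@Rn.as_matrix()
    print('t',s['clock'],'tcp rest',(M.T@(s['position']-o)).round(1),'head',np.degrees(np.arctan2(N[1,0],N[0,0])).round(1),'toolz',N[:,2].round(3),'q',np.round(s['joints'],2),'F rest',(M.T@s['contact_force']).round(1),'w',round(s['gripper_width'],1))
    print('rows',n,'row:',(d/n).round(1).tolist(),(w/n).round(3).tolist())
E
python3 -c "
from kin import *
plan2([0,0,138],-97.2,(3,5))
print(ik(target([0,0,138],-97.2,(3,5)),20), ik(target([0,0,138],90,(3,5)),20),'axis',target([0,0,138],90,(3,5))[1][:,2])"
```

```text
t 2.5 tcp rest [ -6.8  13.5 151.4] head -96.3 toolz [-0.01  -0.007 -1.   ] q [ 0.22 -0.09 -1.07  0.94 -0.16 -1.26] F rest [ 0.1 -0.8  1.2] w 85.8
rows 1 row: [12.1, -13.9, -8.2] [0.585, 0.724, 0.139]
[array([ 0.29279184, -0.02585524, -0.83791552,  0.25533777, -0.3372541 ,
       -0.65881646])] [array([ 0.29279184, -0.02585524, -0.83791552,  0.25533777, -0.3372541 ,
        2.6084399 ])] axis [ 0.423377    0.0392601  -0.90510252]
```

Request:
play_rows(
  series=[
    [1,-1.5,3,0.15,0.18,0.035],
    [1,-1.5,3,0.15,0.18,0.035],
    [4,-3.6,-4,0.15,0.18,0.035],
    [4,-3.6,-4,0.15,0.18,0.035],
    [2,-3.6,-6,0,0,0],
    [0,0,0,0,0,0],
    [0,0,0,0,0,0],
  ],
)

```text
clock: 3.08
position: [453.5, -50.4, 194.0]
ee_rot: [-0.637, 0.738, -0.133, 0.178]
contact_force: [0.0, 0.1, -0.4]
gripper_width: 85.6
grasp_force: 0.0
```

```bash
python3 -c "
from kin import *
plan2([0,0,138],-97.2,(3,5))"
```

```text
t 3.0833 tcp rest [ -1.3  -2.4 138.2] head -97.4 toolz [-0.077  0.043 -0.996] q [ 0.29 -0.03 -0.87  0.32 -0.31 -0.72] F rest [-0.2  0.1 -0.3] w 85.6
rows 1 row: [1.3, 2.4, 0.5] [0.073, 0.092, 0.056]
```

Good. Correct, then close.

Request:
play_rows(
  series=[
    [1.3,2.4,0.5,0.07,0.09,0.05],
    [0,0,0,0,0,0],
    [0,0,0,0,0,0],
  ],
)

```text
clock: 3.33
position: [455.4, -48.2, 195.4]
ee_rot: [-0.639, 0.738, -0.128, 0.178]
contact_force: [-0.3, -0.9, 1.1]
gripper_width: 85.9
grasp_force: 0.0
```

Request:
play_rows(
  series=[
    [0,0,0,0,0,0],
    [0,0,0,0,0,0],
    [0,0,0,0,0,0],
    [0,0,0,0,0,0],
    [0,0,0,0,0,0],
    [0,0,0,0,0,0],
    [0,0,0,0,0,0],
    [0,0,0,0,0,0],
    [0,0,0,0,0,0],
    [0,0,0,0,0,0],
    [0,0,0,0,0,0],
    [0,0,0,0,0,0],
  ],
  gripper=0,
)

```text
clock: 4.33
position: [453.6, -48.5, 194.2]
ee_rot: [-0.638, 0.739, -0.126, 0.177]
contact_force: [-11.7, 4.1, 2.5]
gripper_width: 14.7
grasp_force: 57.9
```

```bash
python3 -c "
from kin import *
plan2([0,0,138],-97.2,(3,5))"
```

```text
t 4.3333 tcp rest [ -1.2  -0.5 138.3] head -97.5 toolz [-0.088  0.052 -0.995] q [ 0.29 -0.03 -0.84  0.26 -0.34 -0.67] F rest [-9.   3.7  8.1] w 14.7
rows 1 row: [1.2, 0.5, 0.3] [-0.014, -0.011, 0.033]
```

Request:
play_rows(
  series=[
    [-1,0,-0.5,-0.3175,-0.0294,0.679],
    [0,0,0,-0.3175,-0.0294,0.679],
    [0,0,0,-0.3175,-0.0294,0.679],
    [0,0,0,-0.3175,-0.0294,0.679],
    [0,0,0,-0.3175,-0.0294,0.679],
    [0,0,0,-0.3175,-0.0294,0.679],
    [0,0,0,-0.3175,-0.0294,0.679],
    [0,0,0,-0.3175,-0.0294,0.679],
    [0,0,0,-0.3175,-0.0294,0.679],
    [0,0,0,-0.3175,-0.0294,0.679],
  ],
)

```text
clock: 5.17
position: [452.9, -48.7, 193.9]
ee_rot: [0.873, -0.437, 0.184, -0.115]
contact_force: [-8.6, 2.1, 3.1]
gripper_width: 13.2
grasp_force: 58.2
```

```bash
python3 -c "
from kin import *
plan2([0,0,138],90,(3,5))
print(read_state()['wrist_torque'],read_state()['grasp_force'])"
```

```text
t 5.1667 tcp rest [ -2.   -0.7 138.4] head -52.3 toolz [-0.088  0.053 -0.995] q [ 0.29 -0.03 -0.84  0.26 -0.34  0.12] F rest [-6.   1.9  7. ] w 13.2
rows 22 row: [0.1, 0.0, 0.0] [-0.456, -0.043, 0.975]
[0.68350883 1.72890254 0.21020633] 58.231213570106775
```

Request:
play_rows(
  series=[
    [-0.5,0,-0.3,-0.3175,-0.0294,0.679],
    [0,0,0,-0.3175,-0.0294,0.679],
    [0,0,0,-0.3175,-0.0294,0.679],
    [0,0,0,-0.3175,-0.0294,0.679],
    [0,0,0,-0.3175,-0.0294,0.679],
    [0,0,0,-0.3175,-0.0294,0.679],
    [0,0,0,-0.3175,-0.0294,0.679],
    [0,0,0,-0.3175,-0.0294,0.679],
    [0,0,0,-0.3175,-0.0294,0.679],
    [0,0,0,-0.3175,-0.0294,0.679],
    [0,0,0,-0.3175,-0.0294,0.679],
    [0,0,0,-0.3175,-0.0294,0.679],
    [0,0,0,-0.3175,-0.0294,0.679],
    [0,0,0,-0.3175,-0.0294,0.679],
    [0,0,0,-0.3175,-0.0294,0.679],
    [0,0,0,-0.3175,-0.0294,0.679],
    [0,0,0,-0.3175,-0.0294,0.679],
    [0,0,0,-0.3175,-0.0294,0.679],
    [0,0,0,-0.3175,-0.0294,0.679],
    [0,0,0,-0.3175,-0.0294,0.679],
  ],
)

```text
clock: 6.83
position: [452.6, -49.6, 194.1]
ee_rot: [0.927, 0.309, 0.209, 0.049]
contact_force: [1.4, 3.1, -5.1]
gripper_width: 13.1
grasp_force: 106.3
```

Request:
play_rows(
  series=[
    [0,0,0,-0.3175,-0.0294,0.679],
    [0,0,0,-0.3175,-0.0294,0.679],
    [0,0,0,-0.3175,-0.0294,0.679],
    [0,0,0,-0.3175,-0.0294,0.679],
    [0,0,0,-0.3175,-0.0294,0.679],
    [0,0,0,-0.3175,-0.0294,0.679],
    [0,0,0,-0.3175,-0.0294,0.679],
    [0,0,0,-0.3175,-0.0294,0.679],
    [0,0,0,-0.3175,-0.0294,0.679],
    [0,0,0,-0.3175,-0.0294,0.679],
    [0,0,0,-0.2,-0.02,0.45],
    [0,0,0,0,0,0],
    [0,0,0,0,0,0],
  ],
)

```text
clock: 7.92
position: [453.1, -49.0, 194.4]
ee_rot: [0.722, 0.657, 0.173, 0.13]
contact_force: [-8.2, -0.9, 2.0]
gripper_width: 13.6
grasp_force: 105.5
```

```bash
python3 -c "
from kin import *
import cv2
plan2([0,0,138],90,(3,5))
print(read_state()['wrist_torque'],read_state()['grasp_force'])
d=get_image('scene');a=d['image'][95:245,225:425,::-1];b=get_image('top')['image'][150:270,260:420,::-1]
cv2.imwrite('pics/c.png',np.hstack([cv2.resize(a,(400,300),interpolation=3),cv2.resize(b,(400,300),interpolation=3)]))
"
```

```text
t 7.9167 tcp rest [ -1.5  -1.  138.7] head 85.5 toolz [-0.09   0.052 -0.995] q [ 0.29 -0.03 -0.84  0.25 -0.34  2.53] F rest [-6.1 -1.2  5.9] w 13.6
rows 1 row: [1.7, 1.0, 0.1] [-0.306, -0.058, 0.659]
[-1.65546152  0.22912141 -0.80108936] 105.4508663713932
```

View pics/c.png

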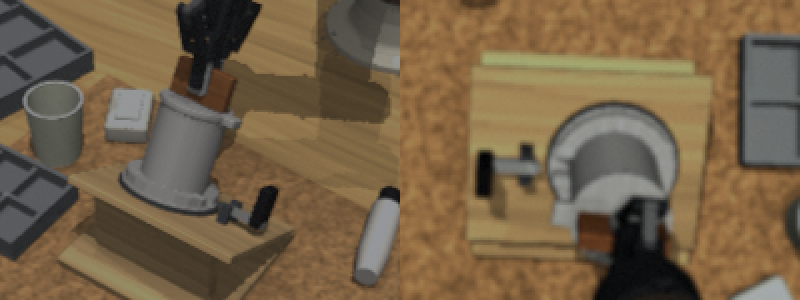

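Request:
play_rows(
  series=[
    [0,0,0,-0.18,-0.016,0.37],
    [0,0,0,-0.17,-0.016,0.37],
    [0,0,0,0,0,0],
    [0,0,0,0,0,0],
  ],
)

```text
clock: 8.35
position: [453.2, -48.4, 194.4]
ee_rot: [0.693, 0.688, 0.168, 0.138]
contact_force: [-10.1, 2.6, 3.9]
gripper_width: 13.3
grasp_force: 102.5
```

```bash
python3 -c "
from kin import *
plan2([0,0,138],90,(3,5))"
```

```text
t 8.35 tcp rest [ -1.5  -0.4 138.7] head 90.4 toolz [-0.089  0.053 -0.995] q [ 0.3  -0.03 -0.84  0.26 -0.34  2.62] F rest [-6.8  2.3  8.4] w 13.3
rows 1 row: [1.7, 0.3, 0.1] [0.029, -0.013, -0.086]
```

Request:
play_rows(
  series=[
    [0,0,0,0,0,0],
    [0,0,0,0,0,0],
    [0,0,0,0,0,0],
    [0,0,0,0,0,0],
    [0,0,0,0,0,0],
    [0,0,0,0,0,0],
    [0,0,0,0,0,0],
    [0,0,0,0,0,0],
    [0,0,0,0,0,0],
    [0,0,0,0,0,0],
  ],
  gripper=1,
)

```text
clock: 9.18
position: [454.3, -48.2, 194.5]
ee_rot: [0.692, 0.688, 0.167, 0.138]
contact_force: [0.4, 0.6, 0.3]
gripper_width: 85.7
grasp_force: 0.0
```

```bash
python3 -c "
from kin import *
plan2([0,0,215],90,(3,5))"
```

```text
t 9.1833 tcp rest [-5.000e-01 -1.000e-01  1.383e+02] head 90.5 toolz [-0.089  0.053 -0.995] q [ 0.3  -0.03 -0.84  0.26 -0.34  2.62] F rest [0.5 0.6 0. ] w 85.7
rows 2 row: [-19.0, 0.7, 33.3] [0.02, -0.008, -0.046]
```

Request:
play_rows(
  series=[
    [-9.5,0.3,16.6,0,0,0],
    [-9.5,0.3,16.6,0,0,0],
    [-9.5,0.3,16.6,0,0,0],
    [-9.5,0.3,16.6,0,0,0],
    [0,0,0,0,0,0],
  ],
)

```text
clock: 9.6
position: [416.8, -46.6, 264.6]
ee_rot: [0.692, 0.688, 0.171, 0.139]
contact_force: [-0.2, -0.3, 0.0]
gripper_width: 85.2
grasp_force: 0.0
```

```bash
python3 - <<'E'
from kin import *
import cv2
for t in (5,15,25):
  for p in ([0,140,100],[0,140,42],[0,106,42]):
    print(t,p,[s.round(2).tolist() for s in ik(target(p,90,(0,t)),25)])
plan2([0,145,130],90,(0,20))
d=get_image('scene');a=d['image'][105:225,260:400,::-1]
t=get_image('top');b=t['image'][155:265,275:405,::-1]
cv2.imwrite('pics/d.png',np.hstack([cv2.resize(a,(400,343),interpolation=3),cv2.resize(b,(400,343),interpolation=3)]))
# expected notch location (outer mid at ring r=52,h18) for mould angles
for an in(80,90,100):
    print(an,proj(t,o+M@np.array([52*np.cos(np.radians(an)),52*np.sin(np.radians(an)),18])).round(1),proj(d,o+M@np.array([52*np.cos(np.radians(an)),52*np.sin(np.radians(an)),18])).round(1))
E
```

```text
5 [0, 140, 100] [[0.4, 0.08, -1.02, 1.22, -0.19, 1.53]]
5 [0, 140, 42] []
5 [0, 106, 42] []
15 [0, 140, 100] [[0.6, 0.14, -0.73, 0.32, -0.51, 2.25]]
15 [0, 140, 42] [[0.54, 0.26, -0.76, 0.42, -0.35, 2.19]]
15 [0, 106, 42] [[0.48, 0.25, -0.76, 0.38, -0.35, 2.29]]
25 [0, 140, 100] [[0.55, 0.2, -0.53, 0.07, -0.76, 2.51]]
25 [0, 140, 42] [[0.52, 0.32, -0.53, 0.07, -0.65, 2.54]]
25 [0, 106, 42] [[0.45, 0.31, -0.54, 0.07, -0.64, 2.61]]
t 9.6 tcp rest [  2.    0.3 217.7] head 90.5 toolz [-0.082  0.055 -0.995] q [ 0.35 -0.2  -0.76  0.19 -0.59  2.65] F rest [-0.2 -0.3  0.1] w 85.2
rows 5 row: [9.3, 28.7, -15.4] [-0.077, 0.513, -0.055]
80 [[321.5 212.7]] [[328.9 194.8]]
90 [[320.9 216.6]] [[331.2 194.3]]
100 [[321.1 220.4]] [[332.8 193.5]]
```

View pics/d.png

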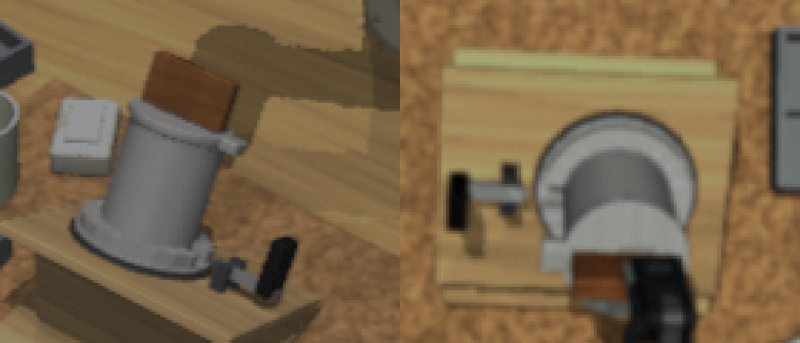

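Request:
play_rows(
  series=[
    [5.8,18,-9.6,-0.048,0.345,-0.034],
    [5.8,18,-9.6,-0.048,0.345,-0.034],
    [5.8,18,-9.6,-0.048,0.345,-0.034],
    [5.8,18,-9.6,-0.048,0.345,-0.034],
    [5.8,18,-9.6,-0.048,0.345,-0.034],
    [5.8,18,-9.6,-0.048,0.345,-0.034],
    [5.8,18,-9.6,-0.048,0.345,-0.034],
    [5.8,18,-9.6,-0.048,0.345,-0.034],
    [0,0,0,0,0,0],
    [0,0,0,0,0,0],
    [0,0,0,0,0,0],
    [0,0,0,0,0,0],
  ],
  gripper=0,
)

```text
clock: 10.7
position: [462.1, 96.2, 183.6]
ee_rot: [0.716, 0.694, 0.05, 0.053]
contact_force: [-0.6, -0.9, 0.9]
gripper_width: -0.1
grasp_force: 0.0
```

```bash
python3 -c "
from kin import *
plan2([3,140,40],90,(0,22),6)"
```

```text
t 10.7 tcp rest [ -3.  144.4 127.2] head 90.0 toolz [-0.369 -0.003 -0.929] q [ 0.6   0.13 -0.59  0.13 -0.74  2.41] F rest [ 0.  -0.9  1.1] w -0.1
rows 6 row: [8.1, -1.0, -12.1] [0.005, 0.01, 0.002]
```

Request:
play_rows(
  series=[
    [8.1,-1,-12.1,0,0,0],
    [8.1,-1,-12.1,0,0,0],
    [8.1,-1,-12.1,0,0,0],
    [8.1,-1,-12.1,0,0,0],
    [8.1,-1,-12.1,0,0,0],
    [8.1,-1,-12.1,0,0,0],
    [0,0,0,0,0,0],
  ],
)

```text
clock: 11.28
position: [510.8, 89.7, 109.9]
ee_rot: [0.717, 0.694, 0.049, 0.053]
contact_force: [-0.7, -0.6, -0.4]
gripper_width: 0.1
grasp_force: 0.0
```

```bash
python3 -c "
from kin import *
import cv2
plan2([3,140,40],90,(0,22),6)
d=get_image('scene');a=d['image'][105:225,260:400,::-1]
b=get_image('top')['image'][155:265,255:385,::-1]
cv2.imwrite('pics/e.png',np.hstack([cv2.resize(a,(400,343),interpolation=3),cv2.resize(b,(400,343),interpolation=3)]))"
```

```text
t 11.2833 tcp rest [  2.4 139.4  38.8] head 90.0 toolz [-0.37  -0.004 -0.929] q [ 0.53  0.31 -0.59  0.15 -0.56  2.46] F rest [-0.9 -0.6 -0. ] w 0.1
rows 6 row: [-0.0, 0.1, 0.2] [0.006, 0.007, 0.004]
```

View pics/e.png

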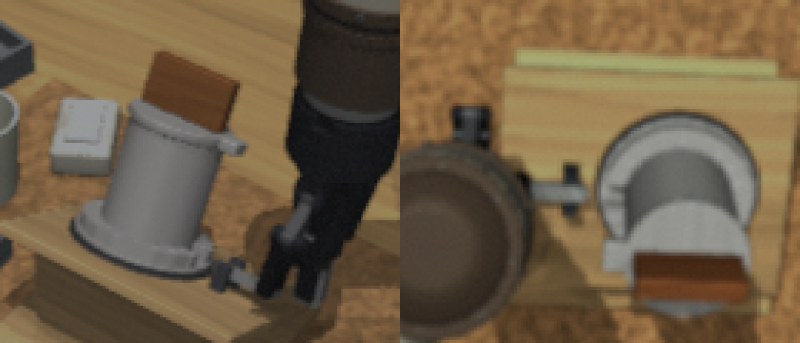

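Request:
play_rows(
  series=[
    [0,-2,0,0,0,0],
    [0,-2,0,0,0,0],
    [0,-2,0,0,0,0],
    [0,-2,0,0,0,0],
    [0,-1.5,0,0,0,0],
    [0,-1.5,0,0,0,0],
    [0,-1.5,0,0,0,0],
    [0,-1.5,0,0,0,0],
    [0,-1,0,0,0,0],
    [0,-1,0,0,0,0],
  ],
)

```text
clock: 12.22
position: [511.3, 75.5, 111.6]
ee_rot: [0.716, 0.694, 0.051, 0.053]
contact_force: [-2.5, 3.8, 1.9]
gripper_width: 0.4
grasp_force: 2.0
```

Request:
play_rows(
  series=[
    [0,-1,0,0,0,0],
    [0,-1,0,0,0,0],
    [0,-1,0,0,0,0],
    [0,-1,0,0,0,0],
  ],
)

```text
clock: 12.55
position: [511.3, 71.1, 111.6]
ee_rot: [0.716, 0.694, 0.05, 0.053]
contact_force: [-2.3, 4.2, 0.3]
gripper_width: -0.1
grasp_force: 2.0
```

Request:
play_rows(
  series=[
    [0,-1,0,0,0,0],
    [0,-1,0,0,0,0],
    [0,-1,0,0,0,0],
    [0,-1,0,0,0,0],
  ],
)

```text
clock: 12.88
position: [511.3, 66.9, 111.5]
ee_rot: [0.716, 0.694, 0.05, 0.053]
contact_force: [-2.2, 4.0, 0.7]
gripper_width: 0.1
grasp_force: 2.0
```

```bash
python3 -c "
from kin import *
plan2([3,108,40],90,(0,22))"
```

```text
t 12.8833 tcp rest [  4.3 116.6  39.7] head 90.0 toolz [-0.368 -0.002 -0.93 ] q [ 0.48  0.3  -0.59  0.14 -0.56  2.51] F rest [-1.6  3.9  1.7] w 0.1
rows 1 row: [-1.5, -8.6, -0.4] [0.024, 0.067, 0.007]
```

Request:
play_rows(
  series=[
    [0,-1,0,0,0,0],
    [0,-1,0,0,0,0],
    [0,-1,0,0,0,0],
    [0,-1,0,0,0,0],
  ],
)

```text
clock: 13.22
position: [511.2, 62.9, 111.5]
ee_rot: [0.716, 0.694, 0.05, 0.053]
contact_force: [-2.4, 3.4, 1.4]
gripper_width: 0.1
grasp_force: 2.0
```

Request:
play_rows(
  series=[
    [0,-1,0,0,0,0],
    [0,-1,0,0,0,0],
    [0,-1,0,0,0,0],
  ],
)

```text
clock: 13.47
position: [511.2, 59.9, 111.5]
ee_rot: [0.716, 0.694, 0.05, 0.053]
contact_force: [-2.5, 4.0, 0.7]
gripper_width: 0.2
grasp_force: 2.0
```

Request:
play_rows(
  series=[
    [0,-1,0,0,0,0],
    [0,-1,0,0,0,0],
  ],
)

```text
clock: 13.63
position: [511.2, 57.9, 111.5]
ee_rot: [0.716, 0.694, 0.05, 0.053]
contact_force: [-2.2, 4.2, 0.0]
gripper_width: 0.3
grasp_force: 2.0
```

Request:
play_rows(
  series=[
    [0,-1,0,0,0,0],
    [0,-1,0,0,0,0],
  ],
)

```text
clock: 13.8
position: [511.3, 57.0, 111.6]
ee_rot: [0.716, 0.694, 0.051, 0.053]
contact_force: [-8.1, 16.0, 2.7]
gripper_width: -0.1
grasp_force: 7.5
```

Request:
play_rows(
  series=[
    [0,-1,0,0,0,0],
    [0,-1,0,0,0,0],
  ],
)

```text
clock: 13.97
position: [511.4, 56.8, 111.7]
ee_rot: [0.716, 0.694, 0.053, 0.053]
contact_force: [-11.7, 24.2, 4.0]
gripper_width: 0.1
grasp_force: 12.1
```

Request:
play_rows(
  series=[
    [0,3,0,0,0,0],
    [0.2,8,0,0,0,0],
    [0.3,10,0,0,0,0],
    [0.3,12,0,0,0,0],
    [-8,3,15,0,0,0],
    [-8,3,20,0,0,0],
    [-8,3,20,0,0,0],
    [-8,3,25,0,0,0],
    [-8,20,25,0,0,0],
    [-8,20,25,0,0,0],
    [-8,30,20,0,0,0],
    [-8,30,10,0,0,0],
    [-8,30,0,0,0,0],
    [0,0,0,0,0,0],
    [0,0,0,0,0,0],
    [0,0,0,0,0,0],
  ],
)

```text
clock: 15.3
position: [439.8, 228.7, 271.1]
ee_rot: [0.716, 0.694, 0.049, 0.054]
contact_force: [-0.8, -0.1, -0.7]
gripper_width: -0.0
grasp_force: 0.0
```

```bash
python3 -c "
from kin import *
import cv2
plan2([3,108,40],90,(0,22))
d=get_image('scene');a=d['image'][105:225,260:400,::-1]
b=get_image('top')['image'][155:265,275:405,::-1]
cv2.imwrite('pics/f.png',np.hstack([cv2.resize(a,(400,343),interpolation=3),cv2.resize(b,(400,343),interpolation=3)]))"
```

```text
t 15.3 tcp rest [ 17.9 276.2 216.1] head 90.1 toolz [-0.369 -0.004 -0.93 ] q [ 0.87  0.09 -0.4   0.14 -1.    2.17] F rest [-1.  -0.1 -0.2] w -0.0
rows 7 row: [10.0, -24.3, -22.9] [0.005, 0.009, 0.001]
```

View pics/f.png

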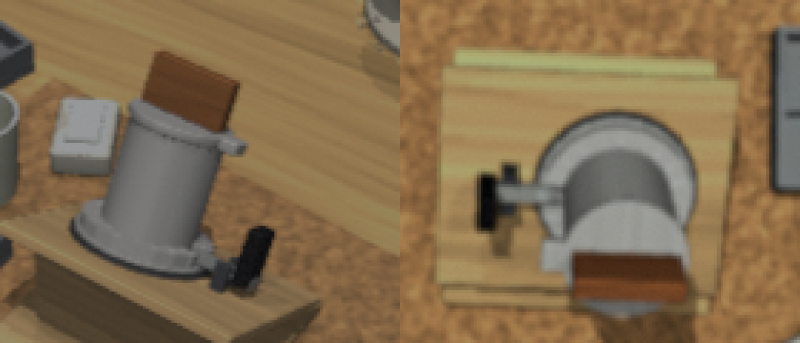

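The tongue is in the notch: in the top crop its nose sits inside the ring at about (560,193), and the thumb block is close to the guides. The bystanders in view have not moved, and the arm is clear.

```bash
python3 -c "
from bench import *
print(job_done())"
```

```text
the job is handed in; nothing more can be done
None
```

The mould is turned so its notch faces the tongue, and the tongue is pushed home against its stop (about 4 N of drag, then a firm stop at 24 N). The gripper let go and moved clear, the bystanders were not touched, and the job was handed in at about 15 s on the robot clock.

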